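# Roll the cookie riser's edge trim home

## Robot

A 6-joint arm with a two-finger parallel gripper is mounted at the origin on the work surface. World frame = base frame: x ahead of the robot, y to its left, z up, the work surface at z = 0. Lengths are in m, angles in rad, forces in N, time in s.
With the tool pointing down it reaches from about 0.3 to 0.875 m from the base axis. Payload 6.4 kg.
Tool frame: the origin (TCP) lies at the very end of the fingers, on their centre line; the grasp point (between the pads) lies manip.hold_point_z behind it (manip.hold_point_z is the distance from the TCP to the grasp point, in m); z points along the fingers, y is the line along which they close (so a half turn about z gives the same grasp; the last joint's range is limited). The gripper opens to 88 mm and grips with 3 to 60 N. Pads are 18 mm wide; open, the fingers measure 123 mm over their backs; the gripper's body (75 mm by 187 mm) begins 45 mm behind the grasp point.
Start: joints at [-1.468, 0.181, 1.607, -0, 1.354, -0.206], TCP at [0.175, -0.548, 0.239] pointing down, gripper open.
Joint ranges: [-2.99, 2.99], [-0.89, 2.07], [0.3, 2.58], [-1.14, 4.28], [0, 2.63], [-3.12, 3.12]. Speed limits (rad/s): [2.57, 2.57, 3.01, 3.14, 3.14, 3.14].

## Interface

Orientations are given as a 3x3 rotation matrix whose columns are the frame's x, y, z axes.
In Python, from bench import manip gives the robot as it stands.
- The arm moves only by the tool carry_out, never from a script. Its argument "series" is a list of rows, each an object with "delta_pos": the shift along the tool's x, y, z in mm, a list of three; "turn": the turn, a rotation vector about the tool's x, y, z in degrees, a list of three; "gripper": the closure in counts, from 0 (fully open) to 255 (shut). In form: [{"delta_pos": [x, y, z], "turn": [ax, ay, az], "gripper": gripper}, ...]. A call has 1 to 20 rows; each row shifts and turns the commanded pose from where the row before left it, along the tool's axes as they then stand; what a row does not reach is not made up. A row lasts 1/8 s, in which the tool goes at most 62.5 mm and 10.7 degrees, less where a joint would pass 70% of its speed; a pose out of reach is approached as far as the arm can. A call with a gripper value outside its range is refused whole. The fingers move at their own pace and stop on an object; "newtons" is the grip in N (left out, the last holds). Time passes only in rows, so rows that do not move let the fingers close. It gives the time, the measured TCP pose, the force, the opening and the grip force at its end, in the units of the state.
- manip.get_state(): the state, without advancing time (a new reading comes with each control period).
- manip.snapshot(name): name is "side" or "top" or "wrist"; returns a dict with "pixels" (400x640x3 uint8, blue, green, red), "z_map" (400x640 float32, m along the optical axis (not along the pixel's ray), 0 where there is no reading), "fx", "fy", "cx", "cy" (pixels), "extrinsics" (4x4, takes a point from world to camera coordinates). Camera axes: x right, y up, looking along -z (the intrinsics and any distortion apply to the point x, -y, -z); pixel columns grow to the right and rows downward; lengths in m; the calibration is good to about 2 mm. A picture is of the moment at which its call begins.
- manip.job_done(): hands the job in; it is judged then, once.
The state is a dict: "time": time; "joints": joint angles; "qd": joint speeds; "joint_efforts": joint torques, N m; "position": TCP position; "orientation": TCP orientation; "ft_force": force on the tool from outside, world axes, zero at the start; "moment": the same for the moment, N m; "grip_width": opening from 0.0 (shut) to 1.0 (fully open); "grip_force": force on a finger pad.
Only numpy, scipy, OpenCV 4.12 (cv2) and the standard library are available. Lean on these libraries where they do the work, as an engineer would, in place of code of your own. Each camera call takes 0.05 s, during which the arm holds its last target. There are 200 camera calls.

## Task

The red edge trim of the cookie display riser has sprung up: take the hand roller from its cradle and roll it firmly along the trim until all eight sections sit fully home, pressing with the wheel only (never the gripper), firmly but not so hard that the riser cracks. Then hang the roller back in its cradle, centred as it was, and leave the cookie packs and everything else on the counter where they are.

Things in the scene. Friction and masses are not known exactly. Their poses are not given: they have to be found in the camera images.
- riser: low display riser, fixed: block 170 mm (x) by 270 mm (y) by 45 mm high with a pale wood deck, origin at the centre of its underside. Two cookie packs stand on it behind the trim. Along its -x edge, just above the deck, runs a steel rail on levelling screws that carries the red trim. The riser cracks if the roller presses on it with more than 40 N.
- trim_mid (a point): middle of the trim row (200 mm long along y, 24 mm wide in x, 5 mm thick, eight sections of 25 mm), at the NOMINAL height of its top face when home, 64 mm above the counter. The rail may really be set up to 10 mm higher or lower and slope by up to 2.5 mm more at either end; the three trim points do not show this: feel for it. Axes: y along the trim, x towards the packs, z up.
- trim_left (a point): +y end of the trim row (outer edge of section 1), at the same nominal height
- trim_right (a point): -y end of the trim row (outer edge of section 8), at the same nominal height
- trim1 (a joint): section 1 of the red trim, counted from the +y end (centre +87.5 mm along y from the middle): travel in m straight down, 0 = standing 4 mm proud of its home height on the rail, 0.004 = fully home. A tight snap fit: it moves only when pushed down with more than about 12 N and stays where it is left.
- trim2 (a joint): section 2 of the red trim, counted from the +y end (centre +62.5 mm along y from the middle): travel in m straight down, 0 = standing 4 mm proud of its home height on the rail, 0.004 = fully home. A tight snap fit: it moves only when pushed down with more than about 12 N and stays where it is left.
- trim3 (a joint): section 3 of the red trim, counted from the +y end (centre +37.5 mm along y from the middle): travel in m straight down, 0 = standing 4 mm proud of its home height on the rail, 0.004 = fully home. A tight snap fit: it moves only when pushed down with more than about 12 N and stays where it is left.
- trim4 (a joint): section 4 of the red trim, counted from the +y end (centre +12.5 mm along y from the middle): travel in m straight down, 0 = standing 4 mm proud of its home height on the rail, 0.004 = fully home. A tight snap fit: it moves only when pushed down with more than about 12 N and stays where it is left.
- trim5 (a joint): section 5 of the red trim, counted from the +y end (centre -12.5 mm along y from the middle): travel in m straight down, 0 = standing 4 mm proud of its home height on the rail, 0.004 = fully home. A tight snap fit: it moves only when pushed down with more than about 12 N and stays where it is left.
- trim6 (a joint): section 6 of the red trim, counted from the +y end (centre -37.5 mm along y from the middle): travel in m straight down, 0 = standing 4 mm proud of its home height on the rail, 0.004 = fully home. A tight snap fit: it moves only when pushed down with more than about 12 N and stays where it is left.
- trim7 (a joint): section 7 of the red trim, counted from the +y end (centre -62.5 mm along y from the middle): travel in m straight down, 0 = standing 4 mm proud of its home height on the rail, 0.004 = fully home. A tight snap fit: it moves only when pushed down with more than about 12 N and stays where it is left.
- trim8 (a joint): section 8 of the red trim, counted from the +y end (centre -87.5 mm along y from the middle): travel in m straight down, 0 = standing 4 mm proud of its home height on the rail, 0.004 = fully home. A tight snap fit: it moves only when pushed down with more than about 12 N and stays where it is left.
- roller_grip (a point): hand roller, 0.47 kg, loose: centre of its blue grip bar, 140 mm long (its x), 26 mm wide (y), 26 mm tall (z). A stem and steel fork below carry a free-turning pale grey wheel, 50 mm in diameter and 34 mm wide, its axle along y, 63 mm below this point, so the wheel's lowest point is 88 mm below it; it rolls along the bar's length. Below the bar 20 mm of height are free beside the stem (18 mm wide), then comes the 56 mm wide fork.
- roller_wheel (a joint): angle the wheel has turned on its axle in the fork, rad, 0 at the start, either sign; 1 rad is 25 mm of rolling
- cradle: steel cradle for the roller, fixed: base 160 by 90 mm (x by y), with two upright posts (14 mm thick, 55 mm either side of the middle along x) whose flared saddles carry the bar's ends 87 mm above the counter; the wheel hangs between them. Origin at the centre of its underside. It can stand left or right of the riser.
- cradle_rest (a point): where the centre of the grip bar lies when the roller hangs in the cradle, 100 mm above the counter; x along the bar. The saddles are 6 mm wider than the bar at the bottom and flare to about 50 mm at the top of the lips, 20 mm above the saddle.
- pack_a: clear pack of jam cookies 100 x 100 x 48 mm, loose on the riser, origin at underside; leave it alone
- pack_b: second such pack; leave it alone
- tub: white tub of cookies 150 x 110 x 70 mm on the other side of the riser from the cradle; leave it alone
- jar: jar with a red lid, 72 mm wide, 110 mm high, origin at underside; leave it alone
- turner: long spatula lying on the counter, 240 mm; leave it alone
- bottle: orange bottle, 64 mm wide, 190 mm high; leave it alone
- bowl: steel bowl, 120 mm wide, 55 mm high; leave it alone
Things that resemble listed ones, but are neither listed nor needed, are in the scene too. What is shaped like the cradle but turquoise is not meant. Leave any green look-alike of the part that bears roller_grip alone.

How it is judged:
On the way, in this order (a step that is already met when the one before it is completed fails the run):
1. the roller is lifted out of its cradle (z of roller_grip in the frame of cradle_rest above 0.03 m), for 0.1 s.
2. pressing on the riser's trim, the wheel has rolled (turned more than 2 rad either way, 50 mm of rolling) (contact force between roller and riser above 4 N and (value of joint roller_wheel above 2 rad or value of joint roller_wheel below -2 rad)), for 0.05 s.
3. all eight trim sections are home, within 1 mm (value of joint each of trim1, trim2, trim3, trim4, trim5, trim6, trim7, trim8 above 0.003 m), for 0.2 s.
At the end, for the whole second after the job is handed in: All trim sections within 1 mm of home; roller at rest in its cradle: bar centre within 15 mm across and 8 mm in height of the rest point, within 0.15 rad of its direction, upright within 0.2 rad; cookie packs within 20 mm, other loose things within 30 mm of their start (all of step 3 and horizontal distance between roller_grip and cradle_rest below 0.015 m and z of roller_grip in the frame of cradle_rest between -0.008 and 0.008 m and angle between the x axis of roller_grip and the x axis of cradle_rest, either way round below 0.15 rad and angle between roller_grip's own z axis and vertical below 0.2 rad and linear speed of roller below 0.02 m/s and not (distance of pack_a from where it was at the start of the episode above 0.02 m) and not (distance of pack_b from where it was at the start of the episode above 0.02 m) and not (distance of tub from where it was at the start of the episode above 0.03 m) and not (distance of jar from where it was at the start of the episode above 0.03 m) and not (distance of turner from where it was at the start of the episode above 0.03 m) and not (distance of bottle from where it was at the start of the episode above 0.03 m) and not (distance of bowl from where it was at the start of the episode above 0.03 m)); the robot touches nothing.
It fails at once if the roller presses on the riser with more than 40 N (contact force between roller and riser above 40 N).
It fails at once if the gripper or arm touches the riser or its trim with more than 2 N (contact force between any of the fingers, the arm and riser above 2 N).
It fails at once if a cookie pack is moved more than 20 mm, or another thing on the counter more than 30 mm (distance of any of pack_a, pack_b from where it was at the start of the episode above 0.02 m or distance of any of tub, jar, turner, bottle, bowl from where it was at the start of the episode above 0.03 m).
It also fails if it takes over 72 s, if anything falls off the work surface, if the arm or the gripper's body presses on something with over 40 N, if the wrist force passes 120 N, or if a joint passes its speed limit or range.

## Working session

There is one attempt and no reset: what is moved stays moved. The work goes in short steps, Python scripts to look and compute and a tool call to move; the robot and the scene stay as the last step left them, time stands still between calls to the robot, and variables do not carry over. Pictures are saved under pics/ and viewed, at most 10 in all, crops included, and the job is handed in when it is done.

Besides the shell and the picture viewer there is one more tool, called after "Request:" in YAML: its name, and indented under it one key for each argument. carry_out: Moves the arm, as the interface text tells. Its arguments: {"type":"object","properties":{"series":{"type":"array","items":{"type":"object","properties":{"delta_pos":{"type":"array","items":{"type":"number"}},"turn":{"type":"array","items":{"type":"number"}},"gripper":{"type":"number"}}}},"newtons":{"type":"number"}},"required":["series"]}

```bash
mkdir -p pics; cat > h.py <<'E'
import numpy as np, cv2
from bench import manip
def cloud(s):
    z=s["z_map"]; v,u=np.mgrid[:z.shape[0],:z.shape[1]]
    c=np.stack([(u-s["cx"])/s["fx"]*z,-(v-s["cy"])/s["fy"]*z,-z,np.ones_like(z)],-1)
    w=c@np.linalg.inv(s["extrinsics"]).T
    w[z==0]=np.nan
    return w[...,:3]
E
python3 - <<'E'
from h import *
s=manip.get_state(); print({k:np.round(v,3).tolist() for k,v in s.items()}, manip.hold_point_z)
for n in ("top","side"):
    p=manip.snapshot(n); cv2.imwrite(f"pics/{n}.png",p["pixels"]); np.savez(f"{n}.npz",**p); print(n,p["fx"],p["fy"],p["cx"],p["cy"],[k for k in p]); print(np.round(p["extrinsics"],3))
E
```

```text
{'time': 0.0, 'joints': [-1.468, 0.182, 1.608, -0.0, 1.354, -0.206], 'qd': [0.002, -0.0, -0.002, -0.001, -0.001, -0.001], 'joint_efforts': [-0.002, -43.387, -34.186, 0.07, 0.039, -0.0], 'position': [0.175, -0.547, 0.238], 'orientation': [[0.953, 0.304, -0.0], [0.304, -0.953, 0.002], [0.0, -0.002, -1.0]], 'ft_force': [0.317, 0.145, 0.478], 'moment': [-0.053, 0.031, 0.041], 'grip_force': 0.0, 'grip_width': 1.004} 0.0187
top 427.6227754586013 427.6227754586013 317.2570472718731 209.0933474821673 ['pixels', 'z_map', 'fx', 'fy', 'cx', 'cy', 'extrinsics']
[[-0.027 -1.     0.005  0.024]
 [ 0.98  -0.025  0.199 -0.513]
 [-0.199  0.01   0.98  -1.472]
 [ 0.     0.     0.     1.   ]]
side 513.8926871237434 513.8926871237434 320.29263876417036 198.84382667317396 ['pixels', 'z_map', 'fx', 'fy', 'cx', 'cy', 'extrinsics']
[[-1.    -0.02  -0.01   0.493]
 [ 0.009 -0.757  0.653 -0.043]
 [-0.021  0.653  0.757 -1.926]
 [ 0.     0.     0.     1.   ]]
```

View pics/top.png

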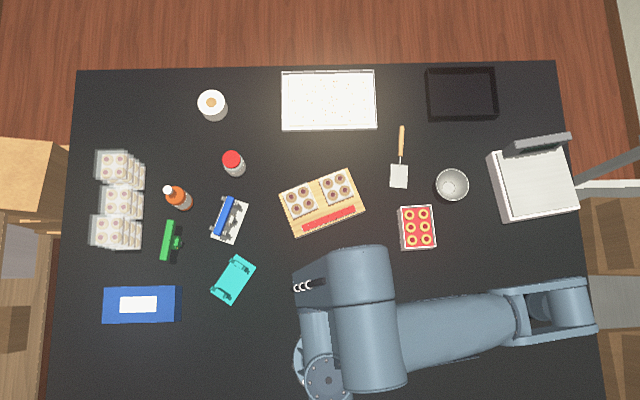

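View pics/side.png

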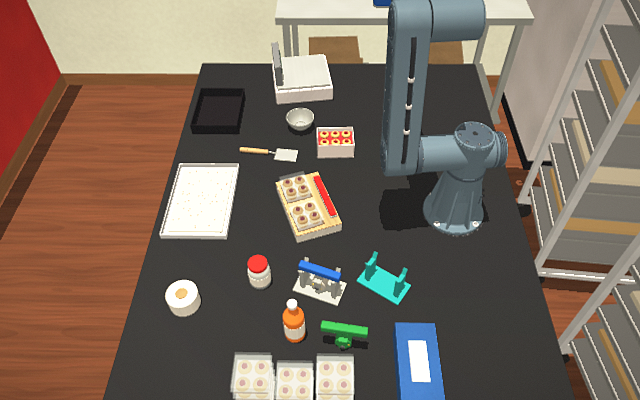

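The top view shows the roller (blue bar) in its cradle at about (223,215), the riser at (322,203) with the red trim at (328,218), the turquoise cradle at (233,280) and the green look-alike at (170,240). The side view agrees: bar at (319,269), trim at (325,195).

```bash
python3 - <<'E'
from h import *
def comp(n,lohi,near):
    p=np.load(f"{n}.npz"); hsv=cv2.cvtColor(p["pixels"],cv2.COLOR_BGR2HSV)
    m=sum(cv2.inRange(hsv,np.array(a),np.array(b)) for a,b in lohi)
    k,l,st,c=cv2.connectedComponentsWithStats((m>0).astype(np.uint8))
    c=c-near; i=1+np.argmin(np.hypot(c[1:,0],c[1:,1])+(st[1:,4]<30)*999)
    return cloud(p)[l==i], l==i, p, st[i]
def desc(P,zlo,zhi):
    P=P[np.isfinite(P).all(1)]; P=P[(P[:,2]>zlo)&(P[:,2]<zhi)]
    r=cv2.minAreaRect((P[:,:2]*1000).astype(np.float32)); 
    return len(P),np.round(r[0],1),np.round(r[1],1),round(r[2],2),np.round(np.percentile(P[:,2],[5,50,95]),4)
red=[((0,140,90),(6,255,255)),((174,140,90),(180,255,255))]; blue=[((105,120,70),(125,255,255))]
for nm,cl,near in (("trim",red,{"top":(328,218),"side":(325,195)}),("bar",blue,{"top":(223,215),"side":(319,269)})):
    for n in("top","side"):
        P,m,p,st=comp(n,cl,np.array(near[n])); print(nm,n,st,desc(P,.03,.15))
        # ray cast of mask onto plane
        Z={"trim":.066,"bar":.113}[nm]
        v,u=np.nonzero(m); E=np.linalg.inv(p["extrinsics"]); d=np.stack([(u-p["cx"])/p["fx"],-(v-p["cy"])/p["fy"],-np.ones(len(u))],1)@E[:3,:3].T
        o=E[:3,3]; W=o+d*((Z-o[2])/d[:,2])[:,None]; r=cv2.minAreaRect((W[:,:2]*1000).astype(np.float32)); print("  ray",np.round(r[0],1),np.round(r[1],1),round(r[2],2))
# riser and cradle outline
p=np.load("top.npz"); C=cloud(p)
w=C[140:260,270:380].reshape(-1,3); print("deck",desc(w,.035,.052))
w=C[180:260,195:260].reshape(-1,3); print("cradle base",desc(w,.004,.03)); print("high",desc(w,.085,.13))
E
```

```text
trim top [302 205  53  26 336] (335, array([481.1, -26.9]), array([ 26. , 196.1]), 20.1, array([0.0539, 0.062 , 0.0673]))
  ray [478.8 -27.2] [ 22.5 195.3] 20.54
trim side [313 176  24  40 280] (280, array([475.9, -25.5]), array([ 32.5, 205.6]), 20.29, array([0.0514, 0.0598, 0.0664]))
  ray [477.1 -15. ] [ 27.  201.3] 19.85
bar top [213 196  21  40 313] (309, array([489. , 330.7]), array([ 31.5, 138.7]), 66.05, array([0.1063, 0.1126, 0.117 ]))
  ray [488.8 330. ] [ 27.4 140.2] 69.32
bar side [298 260  43  22 438] (430, array([488.2, 338.2]), array([ 32. , 141.2]), 69.35, array([0.0923, 0.1095, 0.1161]))
  ray [488.4 345.1] [ 37.1 143.1] 69.55
deck (1468, array([539.9,  -6.2]), array([171.5, 270.9]), 19.98, array([0.0395, 0.0451, 0.0505]))
cradle base (919, array([495.3, 339.7]), array([236.2, 295.9]), 89.26, array([0.0042, 0.0066, 0.0132]))
high (430, array([449.1, 336.3]), array([ 88. , 214.5]), 85.63, array([0.0941, 0.1107, 0.1167]))
```

Request:
carry_out:
  series:
    - {"delta_pos":[18,-23,-12],"gripper":0}
    - {"delta_pos":[36,-47,-10]}
    - {"delta_pos":[36,-47,-10]}
    - {"delta_pos":[36,-47,-10]}
    - {"delta_pos":[36,-47,-10]}
    - {"delta_pos":[36,-47,-8]}
    - {"delta_pos":[36,-47,0]}
    - {"delta_pos":[36,-47,0]}
    - {"delta_pos":[36,-47,0]}
    - {"delta_pos":[36,-47,0]}
    - {"delta_pos":[36,-47,0]}
    - {"delta_pos":[36,-47,0]}
    - {"delta_pos":[36,-47,0]}
    - {"delta_pos":[36,-47,0]}
    - {"delta_pos":[36,-47,0]}
    - {"delta_pos":[36,-47,0]}

```text
$.series[0]: bad value
```

Request:
carry_out:
  series:
    - {"turn":[0,0,-10]}
    - {"turn":[0,0,-10]}
    - {"turn":[0,0,-10]}
    - {"turn":[0,0,-10]}
    - {"turn":[0,0,-10]}
    - {"turn":[0,0,-10]}
    - {"turn":[0,0,-10]}
    - {"turn":[0,0,-10]}
    - {"turn":[0,0,-10]}
    - {"turn":[0,0,-10]}
    - {"turn":[0,0,-10]}
    - {"turn":[0,0,-10]}
    - {"turn":[0,0,-10]}
    - {"turn":[0,0,-10]}
    - {"turn":[0,0,-2]}
    - {}

```text
$.series[0]: bad value
```

```bash
python3 - <<'E'
from h import *
s=manip.get_state(); print(s["time"],np.round(s["joints"],3),np.round(s["position"],4),np.round(s["orientation"],3).tolist())
p=manip.snapshot("wrist"); cv2.imwrite("pics/w1.png",p["pixels"]); np.savez("w1.npz",**p)
E
```

```text
0.1 [-1.468  0.181  1.608  0.     1.354 -0.206] [ 0.1747 -0.5473  0.2379] [[0.953, 0.304, -0.0], [0.304, -0.953, 0.001], [0.0, -0.001, -1.0]]
```

View pics/w1.png

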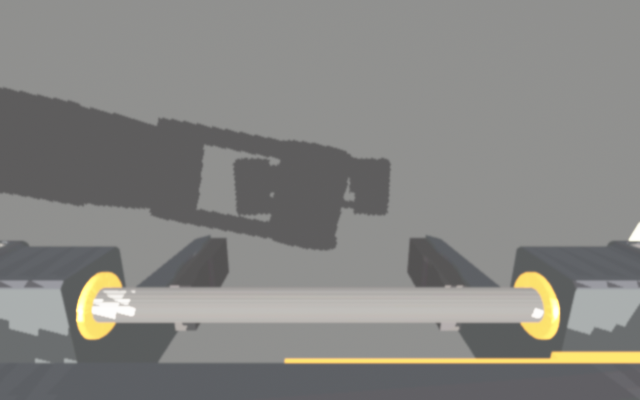

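The move was refused because each row needs all three fields, so this wrist picture shows only the empty counter. I'll send it again with complete rows.

Request:
carry_out:
  series:
    - {"delta_pos":[18,-23,-12],"turn":[0,0,0],"gripper":0}
    - {"delta_pos":[36,-47,-10],"turn":[0,0,0],"gripper":0}
    - {"delta_pos":[36,-47,-10],"turn":[0,0,0],"gripper":0}
    - {"delta_pos":[36,-47,-10],"turn":[0,0,0],"gripper":0}
    - {"delta_pos":[36,-47,-10],"turn":[0,0,0],"gripper":0}
    - {"delta_pos":[36,-47,-8],"turn":[0,0,0],"gripper":0}
    - {"delta_pos":[36,-47,0],"turn":[0,0,0],"gripper":0}
    - {"delta_pos":[36,-47,0],"turn":[0,0,0],"gripper":0}
    - {"delta_pos":[36,-47,0],"turn":[0,0,0],"gripper":0}
    - {"delta_pos":[36,-47,0],"turn":[0,0,0],"gripper":0}
    - {"delta_pos":[36,-47,0],"turn":[0,0,0],"gripper":0}
    - {"delta_pos":[36,-47,0],"turn":[0,0,0],"gripper":0}
    - {"delta_pos":[36,-47,0],"turn":[0,0,0],"gripper":0}
    - {"delta_pos":[36,-47,0],"turn":[0,0,0],"gripper":0}
    - {"delta_pos":[36,-47,0],"turn":[0,0,0],"gripper":0}
    - {"delta_pos":[36,-47,0],"turn":[0,0,0],"gripper":0}

```text
time: 2.15
position: [0.4853, 0.3174, 0.2984]
orientation: [[0.953, 0.304, -0.0], [0.304, -0.953, -0.0], [-0.0, 0.0, -1.0]]
ft_force: [0.6, -1.2, 1.2]
grip_width: 1.0
grip_force: 0.0
```

Request:
carry_out:
  series:
    - {"delta_pos":[0,0,0],"turn":[0,0,-10],"gripper":0}
    - {"delta_pos":[0,0,0],"turn":[0,0,-10],"gripper":0}
    - {"delta_pos":[0,0,0],"turn":[0,0,-10],"gripper":0}
    - {"delta_pos":[0,0,0],"turn":[0,0,-10],"gripper":0}
    - {"delta_pos":[0,0,0],"turn":[0,0,-10],"gripper":0}
    - {"delta_pos":[0,0,0],"turn":[0,0,-10],"gripper":0}
    - {"delta_pos":[0,0,0],"turn":[0,0,-10],"gripper":0}
    - {"delta_pos":[0,0,0],"turn":[0,0,-10],"gripper":0}
    - {"delta_pos":[0,0,0],"turn":[0,0,-10],"gripper":0}
    - {"delta_pos":[0,0,0],"turn":[0,0,-10],"gripper":0}
    - {"delta_pos":[0,0,0],"turn":[0,0,-10],"gripper":0}
    - {"delta_pos":[0,0,0],"turn":[0,0,-10],"gripper":0}
    - {"delta_pos":[0,0,0],"turn":[0,0,-10],"gripper":0}
    - {"delta_pos":[0,0,0],"turn":[0,0,-10],"gripper":0}
    - {"delta_pos":[0,0,0],"turn":[0,0,-2],"gripper":0}
    - {"delta_pos":[0,0,0],"turn":[0,0,0],"gripper":0}

```text
time: 4.15
position: [0.485, 0.3153, 0.2985]
orientation: [[-0.937, 0.349, -0.0], [0.349, 0.937, -0.0], [0.0, -0.0, -1.0]]
ft_force: [-0.4, -0.3, 0.3]
grip_width: 1.006
grip_force: 0.0
```

```bash
python3 - <<'E'
from h import *
s=manip.get_state(); print(s["time"],np.round(s["joints"],3),np.round(s["position"],4),np.round(s["orientation"],3).tolist())
p=manip.snapshot("wrist"); cv2.imwrite("pics/w2.png",p["pixels"]); np.savez("w2.npz",**p)
E
```

```text
4.15 [ 0.371  0.145  1.527  0.     1.47  -0.842] [0.485  0.3153 0.2985] [[-0.937, 0.349, -0.0], [0.349, 0.937, -0.0], [0.0, -0.0, -1.0]]
```

View pics/w2.png

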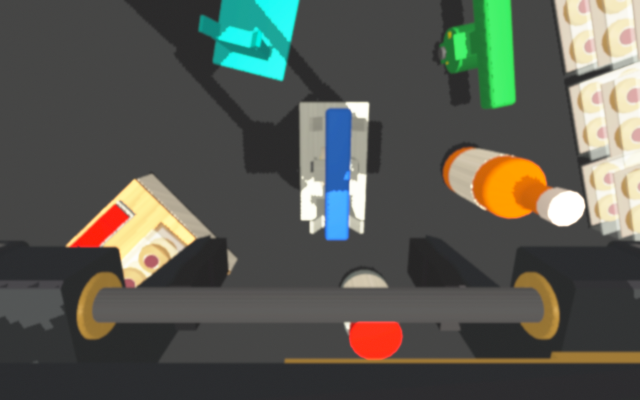

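The wrist view shows the bar from (338,108) to (337,240) in the cradle, with the jar lid at (376,337), the bottle at (510,185) and the riser corner at lower left.

```bash
cat >> h.py <<'E'
def mask(p,lohi,near):
    hsv=cv2.cvtColor(p["pixels"],cv2.COLOR_BGR2HSV)
    m=sum(cv2.inRange(hsv,np.array(a),np.array(b)) for a,b in lohi)
    k,l,st,c=cv2.connectedComponentsWithStats((m>0).astype(np.uint8))
    c=c-near; i=1+np.argmin(np.hypot(c[1:,0],c[1:,1])+(st[1:,4]<30)*999)
    return l==i
def cast(p,u,v,Z):
    E=np.linalg.inv(p["extrinsics"]); d=np.stack([(u-p["cx"])/p["fx"],-(v-p["cy"])/p["fy"],-np.ones(len(u))],1)@E[:3,:3].T
    o=E[:3,3]; return o+d*((Z-o[2])/d[:,2])[:,None]
def rect(W):
    r=cv2.minAreaRect((W[:,:2]*1000).astype(np.float32)); return np.round(r[0],1),np.round(r[1],1),round(r[2],2)
RED=[((0,140,90),(6,255,255)),((174,140,90),(180,255,255))]; BLUE=[((105,120,40),(125,255,255))]
E
python3 - <<'E'
from h import *
p=np.load("w2.npz"); print("cam",np.round(np.linalg.inv(p["extrinsics"])[:3,3],3))
m=mask(p,BLUE,(338,175)); v,u=np.nonzero(m); print(rect(cast(p,u,v,.113)), u.min(),u.max(),v.min(),v.max())
C=cloud(p); W=C[m]; t=W[(W[:,2]>.108)&(W[:,2]<.118)]; print("cloud",rect(t),np.median(t[:,2]))
# cradle base (grey light) cloud near counter
B=C[95:240,290:380].reshape(-1,3); B=B[(B[:,2]>.004)&(B[:,2]<.03)]; print("base",rect(B),np.median(B[:,2]))
for n in("top","side"):
    q=np.load(n+".npz"); print(n,np.round(np.linalg.inv(q["extrinsics"])[:3,3],3)); mm=mask(q,BLUE,dict(top=(223,215),side=(319,269))[n]); W=cloud(q)[mm]; t=W[(W[:,2]>.109)&(W[:,2]<.118)]; print(rect(t),np.round(t.mean(0),4))
E
```

```text
cam [0.423 0.337 0.445]
(array([490.4, 333.3]), array([ 26.2, 138.1]), 69.82) 324 350 109 240
cloud (array([490.3, 334. ]), array([ 25.4, 137.6]), 69.89) 0.11324537041986099
base (array([491.4, 333.8]), array([ 90.1, 157.8]), 69.44) 0.008515690760009131
top [0.211 0.026 1.545]
(array([487.7, 330.6]), array([ 26. , 137.4]), 69.04) [0.489  0.3303 0.113 ]
side [0.452 1.235 1.492]
(array([488.1, 339.5]), array([ 29.6, 136.6]), 69.27) [0.4863 0.3395 0.1125]
```

Request:
carry_out:
  series:
    - {"delta_pos":[1.2,19,30],"turn":[0,0,0],"gripper":0}
    - {"delta_pos":[0,0,50],"turn":[0,0,0],"gripper":0}
    - {"delta_pos":[0,0,50],"turn":[0,0,0],"gripper":0}
    - {"delta_pos":[0,0,40],"turn":[0,0,0],"gripper":0}
    - {"delta_pos":[0,0,30],"turn":[0,0,0],"gripper":0}
    - {"delta_pos":[0,0,16],"turn":[0,0,0],"gripper":0}
    - {"delta_pos":[0,0,0],"turn":[0,0,0],"gripper":0}

```text
time: 5.08
position: [0.4901, 0.3334, 0.0819]
orientation: [[-0.938, 0.348, -0.002], [0.348, 0.938, -0.001], [0.001, -0.001, -1.0]]
ft_force: [-0.7, -0.7, -0.0]
grip_width: 0.999
grip_force: 0.0
```

Request:
carry_out:
  series:
    - {"delta_pos":[0,0,0],"turn":[0,0,0],"gripper":255}
    - {"delta_pos":[0,0,0],"turn":[0,0,0],"gripper":255}
    - {"delta_pos":[0,0,0],"turn":[0,0,0],"gripper":255}
    - {"delta_pos":[0,0,0],"turn":[0,0,0],"gripper":255}
    - {"delta_pos":[0,0,0],"turn":[0,0,0],"gripper":255}
    - {"delta_pos":[0,0,0],"turn":[0,0,0],"gripper":255}
  newtons: 55

```text
time: 5.82
position: [0.4906, 0.3336, 0.0827]
orientation: [[-0.938, 0.347, -0.0], [0.347, 0.938, -0.0], [0.0, -0.0, -1.0]]
ft_force: [0.9, 0.3, 0.3]
grip_width: 0.342
grip_force: 0.0
```

Request:
carry_out:
  series:
    - {"delta_pos":[0,0,0],"turn":[0,0,0],"gripper":255}
    - {"delta_pos":[0,0,0],"turn":[0,0,0],"gripper":255}
    - {"delta_pos":[0,0,0],"turn":[0,0,0],"gripper":255}
    - {"delta_pos":[0,0,0],"turn":[0,0,0],"gripper":255}

```text
time: 6.32
position: [0.4907, 0.3338, 0.0828]
orientation: [[-0.938, 0.347, 0.0], [0.347, 0.938, 0.0], [-0.0, 0.0, -1.0]]
ft_force: [0.9, 1.4, -1.8]
grip_width: 0.29
grip_force: 55.0
```

Request:
carry_out:
  series:
    - {"delta_pos":[0,0,-5],"turn":[0,0,0],"gripper":255}
    - {"delta_pos":[0,0,-15],"turn":[0,0,0],"gripper":255}
    - {"delta_pos":[0,0,-30],"turn":[0,0,0],"gripper":255}
    - {"delta_pos":[0,0,-40],"turn":[0,0,0],"gripper":255}
    - {"delta_pos":[0,0,-40],"turn":[0,0,0],"gripper":255}
    - {"delta_pos":[0,0,-20],"turn":[0,0,0],"gripper":255}
    - {"delta_pos":[0,0,0],"turn":[0,0,0],"gripper":255}
    - {"delta_pos":[0,0,0],"turn":[0,0,0],"gripper":255}

```text
time: 7.32
position: [0.4898, 0.3331, 0.2316]
orientation: [[-0.938, 0.347, -0.002], [0.347, 0.938, -0.001], [0.001, -0.001, -1.0]]
ft_force: [1.2, -0.6, -4.5]
grip_width: 0.292
grip_force: 55.0
```

Request:
carry_out:
  series:
    - {"delta_pos":[-8,-18,-5],"turn":[0,0,2],"gripper":255}
    - {"delta_pos":[-16,-36,-5],"turn":[0,0,0],"gripper":255}
    - {"delta_pos":[-20,-46,0],"turn":[0,0,0],"gripper":255}
    - {"delta_pos":[-22,-50,0],"turn":[0,0,0],"gripper":255}
    - {"delta_pos":[-22,-50,0],"turn":[0,0,0],"gripper":255}
    - {"delta_pos":[-22,-50,0],"turn":[0,0,0],"gripper":255}
    - {"delta_pos":[-22,-50,0],"turn":[0,0,0],"gripper":255}
    - {"delta_pos":[-22,-50,0],"turn":[0,0,0],"gripper":255}
    - {"delta_pos":[-18,-42,0],"turn":[0,0,0],"gripper":255}
    - {"delta_pos":[-8,-26,0],"turn":[0,0,3],"gripper":255}
    - {"delta_pos":[0,0,0],"turn":[0,0,8],"gripper":255}
    - {"delta_pos":[0,0,0],"turn":[0,0,9],"gripper":255}
    - {"delta_pos":[0,0,0],"turn":[0,0,9],"gripper":255}
    - {"delta_pos":[0,0,0],"turn":[0,0,9],"gripper":255}
    - {"delta_pos":[0,0,0],"turn":[0,0,7],"gripper":255}
    - {"delta_pos":[0,0,0],"turn":[0,0,2.6],"gripper":255}
    - {"delta_pos":[0,0,0],"turn":[0,0,0],"gripper":255}

```text
time: 9.45
position: [0.4982, -0.1219, 0.2419]
orientation: [[-0.343, 0.939, -0.002], [0.939, 0.343, 0.0], [0.001, -0.001, -1.0]]
ft_force: [-0.9, 0.1, -4.7]
grip_width: 0.291
grip_force: 55.0
```

```bash
python3 - <<'E'
from h import *
s=manip.get_state(); print(s["time"],np.round(s["joints"],3),np.round(s["position"],4),np.round(s["orientation"],3).tolist())
p=manip.snapshot("wrist"); cv2.imwrite("pics/w3.png",p["pixels"]); np.savez("w3.npz",**p)
E
```

```text
9.45 [-0.471  0.039  1.756 -0.     1.348 -0.821] [ 0.4982 -0.1219  0.2419] [[-0.343, 0.939, -0.002], [0.939, 0.343, 0.0], [0.001, -0.001, -1.0]]
```

View pics/w3.png

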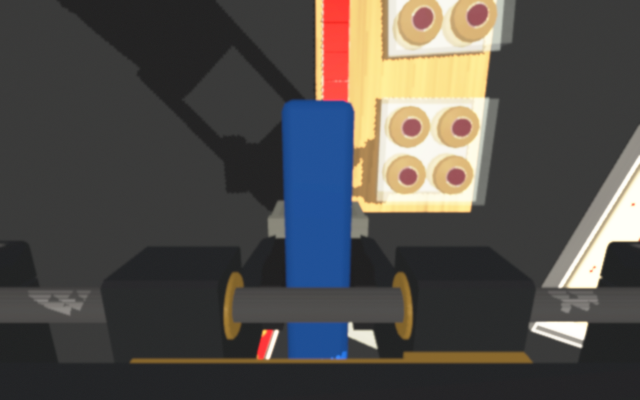

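The wrist view shows the red trim at u≈322–348, rows 0–100, just right of the held bar. The riser's near edge is at row ~212 and the packs start at u≈378.

```bash
python3 - <<'E'
from h import *
p=np.load("w3.npz"); s=manip.get_state(); T=np.array(s["position"]); R=np.array(s["orientation"])
m=mask(p,RED,(335,50)); C=cloud(p); v,u=np.nonzero(m)
for Z in (.058,.064,.070):
    L=(cast(p,u,v,Z)-T)@R   # tool coords
    print(Z,"y centre/width by x:",[(round(x*1e3),round(1e3*(q.max()+q.min())/2,1),round(1e3*np.ptp(q),1)) for x in np.arange(.07,.2,.02) for q in [L[abs(L[:,0]-x)<.01,1]] if len(q)>9])
W=C[m]; L=(W-T)@R; print("z by x",[(round(x*1e3),round(1e3*np.median(W[abs(L[:,0]-x)<.0125,2]),1)) for x in np.arange(.07,.2,.02) if (abs(L[:,0]-x)<.0125).sum()>9])
D=C.reshape(-1,3); D=D[(D[:,2]>.041)&(D[:,2]<.049)]; L=(D-T)@R; print("deck tool x min",np.percentile(L[:,0],[0.5,2,99])*1e3,"y",np.percentile(L[:,1],[.5,2,98,99.5])*1e3)
P=C.reshape(-1,3); P=P[(P[:,2]>.085)&(P[:,2]<.1)]; L=(P-T)@R; L=L[(L[:,1]>.02)&(L[:,0]>0)]; print("pack y min",np.percentile(L[:,1],[.5,2,10])*1e3)
# bar pose in tool
b=mask(p,BLUE,(320,200)); v,u=np.nonzero(b); W=cast(p,u,v,T[2]+.0187+.013); L=(W-T)@R; print("bar",rect(L))
# top view deck + trim extents in tool yaw coords
for n in("top",):
    q=np.load(n+".npz"); mm=mask(q,RED,(328,218)); v,u=np.nonzero(mm); L=(cast(q,u,v,.062)-T)@R; print(n,rect(L))
    D=cloud(q)[140:260,270:380].reshape(-1,3); D=D[(D[:,2]>.035)&(D[:,2]<.052)]; print(rect((D-T)@R))
E
```

```text
0.058 y centre/width by x: [(70, np.float64(16.8), np.float64(23.3)), (90, np.float64(16.8), np.float64(23.4)), (110, np.float64(16.5), np.float64(23.0)), (130, np.float64(16.7), np.float64(23.4)), (150, np.float64(16.5), np.float64(23.2)), (170, np.float64(16.2), np.float64(22.7))]
0.064 y centre/width by x: [(70, np.float64(16.5), np.float64(22.9)), (90, np.float64(16.5), np.float64(22.9)), (110, np.float64(16.2), np.float64(22.5)), (130, np.float64(16.4), np.float64(23.0)), (150, np.float64(16.2), np.float64(22.7)), (170, np.float64(15.9), np.float64(22.3))]
0.07 y centre/width by x: [(70, np.float64(16.2), np.float64(22.5)), (90, np.float64(16.2), np.float64(22.5)), (110, np.float64(15.9), np.float64(22.1)), (130, np.float64(16.1), np.float64(22.6)), (150, np.float64(15.8), np.float64(22.3)), (170, np.float64(15.6), np.float64(21.8))]
z by x [(70, np.float64(61.9)), (90, np.float64(62.0)), (110, np.float64(62.6)), (130, np.float64(60.9)), (150, np.float64(61.0)), (170, np.float64(61.1))]
deck tool x min [-38.4104844  -36.65766476 166.63624324] y [ -1.62503036   0.32824348 162.90479459 166.30056074]
pack y min [61.22806351 62.91556042 70.48580518]
bar (array([34.7, -0.2]), array([70.7, 25.6]), 0.03)
top (array([95.1, 15. ]), array([ 22.5, 195.8]), 89.54)
(array([94.1, 79. ]), array([270.9, 171.5]), 0.1)
```

Request:
carry_out:
  series:
    - {"delta_pos":[6,8,10],"turn":[0,0,0],"gripper":255}
    - {"delta_pos":[5,8.5,25],"turn":[0,0,0],"gripper":255}
    - {"delta_pos":[0,0,35],"turn":[0,0,0],"gripper":255}
    - {"delta_pos":[0,0,22],"turn":[0,0,0],"gripper":255}
    - {"delta_pos":[0,0,8],"turn":[0,0,0],"gripper":255}
    - {"delta_pos":[0,0,3],"turn":[0,0,0],"gripper":255}
    - {"delta_pos":[0,0,0],"turn":[0,0,0],"gripper":255}
    - {"delta_pos":[0,0,0],"turn":[0,0,0],"gripper":255}

```text
time: 10.5
position: [0.5115, -0.1057, 0.1407]
orientation: [[-0.344, 0.939, 0.002], [0.939, 0.344, -0.001], [-0.001, 0.001, -1.0]]
ft_force: [0.4, -0.5, -5.3]
grip_width: 0.293
grip_force: 55.0
```

Request:
carry_out:
  series:
    - {"delta_pos":[0,0,1],"turn":[0,0,0],"gripper":255}
    - {"delta_pos":[0,0,1],"turn":[0,0,0],"gripper":255}
    - {"delta_pos":[0,0,1],"turn":[0,0,0],"gripper":255}
    - {"delta_pos":[0,0,0],"turn":[0,0,0],"gripper":255}

```text
time: 11.0
position: [0.5107, -0.1054, 0.1366]
orientation: [[-0.344, 0.939, -0.0], [0.939, 0.344, 0.0], [0.0, -0.0, -1.0]]
ft_force: [-0.3, 0.4, -4.6]
grip_width: 0.29
grip_force: 55.0
```

Request:
carry_out:
  series:
    - {"delta_pos":[0,0,1],"turn":[0,0,0],"gripper":255}
    - {"delta_pos":[0,0,1],"turn":[0,0,0],"gripper":255}
    - {"delta_pos":[0,0,0],"turn":[0,0,0],"gripper":255}

```text
time: 11.38
position: [0.5108, -0.1054, 0.1346]
orientation: [[-0.344, 0.939, -0.0], [0.939, 0.344, 0.0], [0.0, -0.0, -1.0]]
ft_force: [-0.4, -0.3, -5.2]
grip_width: 0.287
grip_force: 55.0
```

Request:
carry_out:
  series:
    - {"delta_pos":[0,0,1],"turn":[0,0,0],"gripper":255}
    - {"delta_pos":[0,0,0],"turn":[0,0,0],"gripper":255}

```text
time: 11.62
position: [0.511, -0.1055, 0.1338]
orientation: [[-0.344, 0.939, 0.0], [0.939, 0.344, -0.0], [-0.0, 0.0, -1.0]]
ft_force: [0.1, 0.3, -5.5]
grip_width: 0.287
grip_force: 55.0
```

Request:
carry_out:
  series:
    - {"delta_pos":[0,0,1],"turn":[0,0,0],"gripper":255}
    - {"delta_pos":[0,0,0],"turn":[0,0,0],"gripper":255}

```text
time: 11.88
position: [0.5113, -0.1057, 0.1334]
orientation: [[-0.344, 0.939, 0.001], [0.939, 0.344, -0.001], [-0.001, 0.001, -1.0]]
ft_force: [-0.8, -1.2, 1.6]
grip_width: 0.289
grip_force: 55.0
```

Request:
carry_out:
  series:
    - {"delta_pos":[0,0,1],"turn":[0,0,0],"gripper":255}
    - {"delta_pos":[0,0,0],"turn":[0,0,0],"gripper":255}

```text
time: 12.12
position: [0.5115, -0.1059, 0.1328]
orientation: [[-0.344, 0.939, 0.001], [0.939, 0.344, -0.001], [-0.001, 0.001, -1.0]]
ft_force: [-2.6, -0.2, 4.7]
grip_width: 0.287
grip_force: 55.0
```

Request:
carry_out:
  series:
    - {"delta_pos":[0,0,1],"turn":[0,0,0],"gripper":255}
    - {"delta_pos":[0,0,0],"turn":[0,0,0],"gripper":255}

```text
time: 12.38
position: [0.5116, -0.1059, 0.1319]
orientation: [[-0.344, 0.939, 0.002], [0.939, 0.344, -0.001], [-0.002, 0.001, -1.0]]
ft_force: [-2.3, -0.5, 5.9]
grip_width: 0.287
grip_force: 55.0
```

Request:
carry_out:
  series:
    - {"delta_pos":[0,0,1],"turn":[0,0,0],"gripper":255}
    - {"delta_pos":[0,0,0],"turn":[0,0,0],"gripper":255}

```text
time: 12.62
position: [0.5115, -0.106, 0.1309]
orientation: [[-0.344, 0.939, 0.002], [0.939, 0.344, -0.001], [-0.002, 0.001, -1.0]]
ft_force: [-2.1, 0.5, 5.7]
grip_width: 0.287
grip_force: 55.0
```

Request:
carry_out:
  series:
    - {"delta_pos":[0,0,1],"turn":[0,0,0],"gripper":255}
    - {"delta_pos":[0,0,0],"turn":[0,0,0],"gripper":255}

```text
time: 12.88
position: [0.5117, -0.1062, 0.1301]
orientation: [[-0.344, 0.939, 0.002], [0.939, 0.344, -0.002], [-0.002, 0.001, -1.0]]
ft_force: [-2.4, -0.3, 7.0]
grip_width: 0.288
grip_force: 55.0
```

Request:
carry_out:
  series:
    - {"delta_pos":[0,0,1],"turn":[0,0,0],"gripper":255}
    - {"delta_pos":[0,0,0],"turn":[0,0,0],"gripper":255}

```text
time: 13.12
position: [0.512, -0.1065, 0.1297]
orientation: [[-0.344, 0.939, 0.003], [0.939, 0.344, -0.002], [-0.003, 0.002, -1.0]]
ft_force: [-2.8, -1.4, 10.3]
grip_width: 0.288
grip_force: 55.0
```

Request:
carry_out:
  series:
    - {"delta_pos":[0,0,1],"turn":[0,0,0],"gripper":255}
    - {"delta_pos":[0,0,0],"turn":[0,0,0],"gripper":255}

```text
time: 13.38
position: [0.5123, -0.1068, 0.1294]
orientation: [[-0.344, 0.939, 0.003], [0.939, 0.344, -0.003], [-0.004, 0.002, -1.0]]
ft_force: [-5.0, -0.6, 15.9]
grip_width: 0.289
grip_force: 55.1
```

Request:
carry_out:
  series:
    - {"delta_pos":[0,0,0.5],"turn":[0,0,0],"gripper":255}
    - {"delta_pos":[0,0,0],"turn":[0,0,0],"gripper":255}

```text
time: 13.62
position: [0.5125, -0.1069, 0.1292]
orientation: [[-0.344, 0.939, 0.004], [0.939, 0.344, -0.003], [-0.004, 0.002, -1.0]]
ft_force: [-4.9, -0.9, 17.0]
grip_width: 0.29
grip_force: 55.1
```

Request:
carry_out:
  series:
    - {"delta_pos":[2,0,0],"turn":[0,0,0],"gripper":255}
    - {"delta_pos":[3,0,0],"turn":[0,0,0],"gripper":255}
    - {"delta_pos":[3,0,0],"turn":[0,0,0],"gripper":255}

```text
time: 14.0
position: [0.5106, -0.1013, 0.1297]
orientation: [[-0.344, 0.939, 0.006], [0.939, 0.344, -0.007], [-0.009, 0.003, -1.0]]
ft_force: [-4.0, -6.8, 13.6]
grip_width: 0.289
grip_force: 55.1
```

Request:
carry_out:
  series:
    - {"delta_pos":[3,0,0],"turn":[0,0,0],"gripper":255}
    - {"delta_pos":[3,0,0],"turn":[0,0,0],"gripper":255}
    - {"delta_pos":[3,0,0],"turn":[0,0,0],"gripper":255}

```text
time: 14.38
position: [0.507, -0.0913, 0.1294]
orientation: [[-0.344, 0.939, 0.004], [0.939, 0.344, -0.004], [-0.005, 0.003, -1.0]]
ft_force: [-4.4, -2.7, 16.2]
grip_width: 0.287
grip_force: 55.1
```

Request:
carry_out:
  series:
    - {"delta_pos":[3,0,0],"turn":[0,0,0],"gripper":255}
    - {"delta_pos":[3,0,0],"turn":[0,0,0],"gripper":255}
    - {"delta_pos":[3,0,0],"turn":[0,0,0],"gripper":255}

```text
time: 14.75
position: [0.504, -0.0829, 0.1294]
orientation: [[-0.344, 0.939, 0.005], [0.939, 0.344, -0.004], [-0.006, 0.003, -1.0]]
ft_force: [-4.0, -4.2, 16.6]
grip_width: 0.29
grip_force: 55.1
```

Request:
carry_out:
  series:
    - {"delta_pos":[3,0,0],"turn":[0,0,0],"gripper":255}
    - {"delta_pos":[3,0,0],"turn":[0,0,0],"gripper":255}
    - {"delta_pos":[3,0,0],"turn":[0,0,0],"gripper":255}
    - {"delta_pos":[3,0,0],"turn":[0,0,0],"gripper":255}
    - {"delta_pos":[3,0,0],"turn":[0,0,0],"gripper":255}
    - {"delta_pos":[3,0,0],"turn":[0,0,0],"gripper":255}

```text
time: 15.5
position: [0.4978, -0.0657, 0.1293]
orientation: [[-0.344, 0.939, 0.005], [0.939, 0.344, -0.004], [-0.005, 0.003, -1.0]]
ft_force: [-3.5, -2.7, 16.5]
grip_width: 0.286
grip_force: 55.1
```

Request:
carry_out:
  series:
    - {"delta_pos":[3,0,0],"turn":[0,0,0],"gripper":255}
    - {"delta_pos":[3,0,0],"turn":[0,0,0],"gripper":255}
    - {"delta_pos":[3,0,0],"turn":[0,0,0],"gripper":255}
    - {"delta_pos":[3,0,0],"turn":[0,0,0],"gripper":255}
    - {"delta_pos":[3,0,0],"turn":[0,0,0],"gripper":255}

```text
time: 16.12
position: [0.4931, -0.0526, 0.1294]
orientation: [[-0.344, 0.939, 0.006], [0.939, 0.344, -0.006], [-0.007, 0.003, -1.0]]
ft_force: [-3.1, -5.5, 14.9]
grip_width: 0.287
grip_force: 55.1
```

Request:
carry_out:
  series:
    - {"delta_pos":[3,0,0],"turn":[0,0,0],"gripper":255}
    - {"delta_pos":[3,0,0],"turn":[0,0,0],"gripper":255}
    - {"delta_pos":[3,0,0],"turn":[0,0,0],"gripper":255}
    - {"delta_pos":[3,0,0],"turn":[0,0,0],"gripper":255}
    - {"delta_pos":[3,0,0],"turn":[0,0,0],"gripper":255}

```text
time: 16.75
position: [0.4874, -0.0372, 0.129]
orientation: [[-0.344, 0.939, 0.004], [0.939, 0.344, -0.003], [-0.004, 0.003, -1.0]]
ft_force: [-3.9, -1.4, 16.3]
grip_width: 0.291
grip_force: 55.1
```

Request:
carry_out:
  series:
    - {"delta_pos":[3,0,0],"turn":[0,0,0],"gripper":255}
    - {"delta_pos":[3,0,0],"turn":[0,0,0],"gripper":255}
    - {"delta_pos":[3,0,0],"turn":[0,0,0],"gripper":255}
    - {"delta_pos":[3,0,0],"turn":[0,0,0],"gripper":255}
    - {"delta_pos":[3,0,0],"turn":[0,0,0],"gripper":255}
    - {"delta_pos":[3,0,0],"turn":[0,0,0],"gripper":255}
    - {"delta_pos":[3,0,0],"turn":[0,0,0],"gripper":255}
    - {"delta_pos":[3,0,0],"turn":[0,0,0],"gripper":255}

```text
time: 17.75
position: [0.479, -0.0144, 0.1286]
orientation: [[-0.344, 0.939, 0.004], [0.939, 0.344, -0.002], [-0.004, 0.003, -1.0]]
ft_force: [-3.1, -2.3, 13.1]
grip_width: 0.293
grip_force: 55.0
```

Request:
carry_out:
  series:
    - {"delta_pos":[3,0,0],"turn":[0,0,0],"gripper":255}
    - {"delta_pos":[3,0,0],"turn":[0,0,0],"gripper":255}
    - {"delta_pos":[3,0,0],"turn":[0,0,0],"gripper":255}
    - {"delta_pos":[3,0,0],"turn":[0,0,0],"gripper":255}
    - {"delta_pos":[3,0,0],"turn":[0,0,0],"gripper":255}
    - {"delta_pos":[3,0,0],"turn":[0,0,0],"gripper":255}
    - {"delta_pos":[3,0,0],"turn":[0,0,0],"gripper":255}
    - {"delta_pos":[3,0,0],"turn":[0,0,0],"gripper":255}

```text
time: 18.75
position: [0.4706, 0.0085, 0.1282]
orientation: [[-0.344, 0.939, 0.004], [0.939, 0.344, -0.002], [-0.003, 0.003, -1.0]]
ft_force: [-2.0, -2.3, 10.0]
grip_width: 0.286
grip_force: 55.0
```

Request:
carry_out:
  series:
    - {"delta_pos":[3,0,0],"turn":[0,0,0],"gripper":255}
    - {"delta_pos":[3,0,0],"turn":[0,0,0],"gripper":255}
    - {"delta_pos":[3,0,0],"turn":[0,0,0],"gripper":255}
    - {"delta_pos":[3,0,0],"turn":[0,0,0],"gripper":255}
    - {"delta_pos":[3,0,0],"turn":[0,0,0],"gripper":255}
    - {"delta_pos":[3,0,0],"turn":[0,0,0],"gripper":255}
    - {"delta_pos":[3,0,0],"turn":[0,0,0],"gripper":255}
    - {"delta_pos":[3,0,0],"turn":[0,0,0],"gripper":255}

```text
time: 19.75
position: [0.4621, 0.0313, 0.1276]
orientation: [[-0.344, 0.939, 0.003], [0.939, 0.344, -0.001], [-0.002, 0.003, -1.0]]
ft_force: [-0.6, -1.2, 5.9]
grip_width: 0.288
grip_force: 55.0
```

Request:
carry_out:
  series:
    - {"delta_pos":[0,0,0.7],"turn":[0,0,0],"gripper":255}
    - {"delta_pos":[0,0,0.7],"turn":[0,0,0],"gripper":255}
    - {"delta_pos":[0,0,0],"turn":[0,0,0],"gripper":255}

```text
time: 20.12
position: [0.4625, 0.0313, 0.1272]
orientation: [[-0.344, 0.939, 0.004], [0.939, 0.344, -0.001], [-0.002, 0.003, -1.0]]
ft_force: [-2.5, 0.4, 15.0]
grip_width: 0.288
grip_force: 55.0
```

Request:
carry_out:
  series:
    - {"delta_pos":[3,0,0.1],"turn":[0,0,0],"gripper":255}
    - {"delta_pos":[3,0,0.1],"turn":[0,0,0],"gripper":255}
    - {"delta_pos":[3,0,0.1],"turn":[0,0,0],"gripper":255}
    - {"delta_pos":[3,0,0.1],"turn":[0,0,0],"gripper":255}
    - {"delta_pos":[3,0,0.1],"turn":[0,0,0],"gripper":255}

```text
time: 20.75
position: [0.4579, 0.0445, 0.1268]
orientation: [[-0.344, 0.939, 0.005], [0.939, 0.344, -0.003], [-0.004, 0.004, -1.0]]
ft_force: [-2.8, -2.5, 14.1]
grip_width: 0.289
grip_force: 55.0
```

Request:
carry_out:
  series:
    - {"delta_pos":[3,0,0.1],"turn":[0,0,0],"gripper":255}
    - {"delta_pos":[3,0,0.1],"turn":[0,0,0],"gripper":255}
    - {"delta_pos":[3,0,0.1],"turn":[0,0,0],"gripper":255}
    - {"delta_pos":[3,0,0.1],"turn":[0,0,0],"gripper":255}
    - {"delta_pos":[3,0,0.1],"turn":[0,0,0],"gripper":255}

```text
time: 21.38
position: [0.4524, 0.0594, 0.1261]
orientation: [[-0.344, 0.939, 0.004], [0.939, 0.344, -0.001], [-0.003, 0.004, -1.0]]
ft_force: [-2.0, -1.6, 13.6]
grip_width: 0.285
grip_force: 55.0
```

Request:
carry_out:
  series:
    - {"delta_pos":[3,0,0.5],"turn":[0,0,0],"gripper":255}
    - {"delta_pos":[2,0,0.5],"turn":[0,0,0],"gripper":255}
    - {"delta_pos":[0,0,0],"turn":[0,0,0],"gripper":255}

```text
time: 21.75
position: [0.4508, 0.0642, 0.1256]
orientation: [[-0.344, 0.939, 0.005], [0.939, 0.344, -0.001], [-0.003, 0.004, -1.0]]
ft_force: [-3.7, -0.8, 17.7]
grip_width: 0.289
grip_force: 55.0
```

Request:
carry_out:
  series:
    - {"delta_pos":[-3,0,0],"turn":[0,0,0],"gripper":255}
    - {"delta_pos":[-4,0,-0.12],"turn":[0,0,0],"gripper":255}
    - {"delta_pos":[-4,0,-0.12],"turn":[0,0,0],"gripper":255}
    - {"delta_pos":[-4,0,-0.12],"turn":[0,0,0],"gripper":255}
    - {"delta_pos":[-4,0,-0.12],"turn":[0,0,0],"gripper":255}
    - {"delta_pos":[-4,0,-0.12],"turn":[0,0,0],"gripper":255}

```text
time: 22.5
position: [0.4588, 0.0425, 0.1264]
orientation: [[-0.344, 0.939, 0.005], [0.939, 0.344, -0.001], [-0.002, 0.004, -1.0]]
ft_force: [-4.2, 0.0, 20.2]
grip_width: 0.288
grip_force: 55.1
```

Request:
carry_out:
  series:
    - {"delta_pos":[-4,0,-0.1],"turn":[0,0,0],"gripper":255}
    - {"delta_pos":[-4,0,-0.1],"turn":[0,0,0],"gripper":255}
    - {"delta_pos":[-4,0,-0.1],"turn":[0,0,0],"gripper":255}
    - {"delta_pos":[-4,0,-0.1],"turn":[0,0,0],"gripper":255}
    - {"delta_pos":[-4,0,-0.1],"turn":[0,0,0],"gripper":255}

```text
time: 23.12
position: [0.4658, 0.0235, 0.1272]
orientation: [[-0.344, 0.939, 0.005], [0.939, 0.344, -0.001], [-0.003, 0.004, -1.0]]
ft_force: [-5.2, 0.6, 22.0]
grip_width: 0.289
grip_force: 55.1
```

Request:
carry_out:
  series:
    - {"delta_pos":[-4,0,-0.15],"turn":[0,0,0],"gripper":255}
    - {"delta_pos":[-4,0,-0.1],"turn":[0,0,0],"gripper":255}
    - {"delta_pos":[-4,0,-0.1],"turn":[0,0,0],"gripper":255}
    - {"delta_pos":[-4,0,-0.1],"turn":[0,0,0],"gripper":255}
    - {"delta_pos":[-4,0,-0.1],"turn":[0,0,0],"gripper":255}
    - {"delta_pos":[-4,0,-0.1],"turn":[0,0,0],"gripper":255}

```text
time: 23.88
position: [0.4741, 0.0007, 0.128]
orientation: [[-0.344, 0.939, 0.005], [0.939, 0.344, -0.002], [-0.003, 0.004, -1.0]]
ft_force: [-5.3, -0.2, 21.1]
grip_width: 0.288
grip_force: 55.1
```

Request:
carry_out:
  series:
    - {"delta_pos":[-4,0,-0.1],"turn":[0,0,0],"gripper":255}
    - {"delta_pos":[-4,0,-0.1],"turn":[0,0,0],"gripper":255}
    - {"delta_pos":[-4,0,-0.1],"turn":[0,0,0],"gripper":255}
    - {"delta_pos":[-4,0,-0.1],"turn":[0,0,0],"gripper":255}
    - {"delta_pos":[-4,0,-0.1],"turn":[0,0,0],"gripper":255}
    - {"delta_pos":[-4,0,-0.1],"turn":[0,0,0],"gripper":255}

```text
time: 24.62
position: [0.4824, -0.0219, 0.1286]
orientation: [[-0.344, 0.939, 0.005], [0.939, 0.344, -0.002], [-0.004, 0.004, -1.0]]
ft_force: [-5.1, -0.2, 20.6]
grip_width: 0.289
grip_force: 55.1
```

Request:
carry_out:
  series:
    - {"delta_pos":[-4,0,-0.1],"turn":[0,0,0],"gripper":255}
    - {"delta_pos":[-4,0,-0.1],"turn":[0,0,0],"gripper":255}
    - {"delta_pos":[-4,0,-0.1],"turn":[0,0,0],"gripper":255}
    - {"delta_pos":[-4,0,-0.1],"turn":[0,0,0],"gripper":255}
    - {"delta_pos":[-4,0,-0.1],"turn":[0,0,0],"gripper":255}
    - {"delta_pos":[-4,0,-0.1],"turn":[0,0,0],"gripper":255}

```text
time: 25.38
position: [0.4906, -0.0446, 0.129]
orientation: [[-0.344, 0.939, 0.005], [0.939, 0.344, -0.002], [-0.004, 0.004, -1.0]]
ft_force: [-3.8, -0.0, 17.4]
grip_width: 0.288
grip_force: 55.0
```

Request:
carry_out:
  series:
    - {"delta_pos":[-4,0,0.2],"turn":[0,0,0],"gripper":255}
    - {"delta_pos":[-4,0,0.1],"turn":[0,0,0],"gripper":255}
    - {"delta_pos":[-4,0,0],"turn":[0,0,0],"gripper":255}
    - {"delta_pos":[-4,0,0],"turn":[0,0,0],"gripper":255}
    - {"delta_pos":[-4,0,0],"turn":[0,0,0],"gripper":255}
    - {"delta_pos":[-4,0,0],"turn":[0,0,0],"gripper":255}
    - {"delta_pos":[-4,0,0],"turn":[0,0,0],"gripper":255}
    - {"delta_pos":[-4,0,0],"turn":[0,0,0],"gripper":255}

```text
time: 26.38
position: [0.5018, -0.0749, 0.1292]
orientation: [[-0.344, 0.939, 0.006], [0.939, 0.344, -0.003], [-0.005, 0.004, -1.0]]
ft_force: [-3.0, -0.1, 19.5]
grip_width: 0.292
grip_force: 55.0
```

Request:
carry_out:
  series:
    - {"delta_pos":[-4,0,0],"turn":[0,0,0],"gripper":255}
    - {"delta_pos":[-4,0,0],"turn":[0,0,0],"gripper":255}
    - {"delta_pos":[-4,0,0],"turn":[0,0,0],"gripper":255}
    - {"delta_pos":[-4,0,0],"turn":[0,0,0],"gripper":255}
    - {"delta_pos":[-4,0,0],"turn":[0,0,0],"gripper":255}
    - {"delta_pos":[-4,0,0],"turn":[0,0,0],"gripper":255}
    - {"delta_pos":[-4,0,0],"turn":[0,0,0],"gripper":255}
    - {"delta_pos":[-4,0,0],"turn":[0,0,0],"gripper":255}
    - {"delta_pos":[-3,0,0],"turn":[0,0,0],"gripper":255}

```text
time: 27.5
position: [0.5139, -0.108, 0.1291]
orientation: [[-0.344, 0.939, 0.006], [0.939, 0.344, -0.003], [-0.005, 0.004, -1.0]]
ft_force: [-2.1, 0.3, 18.4]
grip_width: 0.289
grip_force: 55.0
```

Request:
carry_out:
  series:
    - {"delta_pos":[0,0,-8],"turn":[0,0,0],"gripper":255}
    - {"delta_pos":[0,0,-25],"turn":[0,0,0],"gripper":255}
    - {"delta_pos":[-10,-8,-40],"turn":[0,0,0],"gripper":255}
    - {"delta_pos":[-15,-12,-45],"turn":[0,0,0],"gripper":255}
    - {"delta_pos":[-15,-12,-45],"turn":[0,0,0],"gripper":255}
    - {"delta_pos":[-10,-8,-30],"turn":[0,0,0],"gripper":255}
    - {"delta_pos":[0,0,-10],"turn":[0,0,0],"gripper":255}
    - {"delta_pos":[0,0,0],"turn":[0,0,0],"gripper":255}
    - {"delta_pos":[0,0,0],"turn":[0,0,0],"gripper":255}

```text
time: 28.62
position: [0.4902, -0.166, 0.3263]
orientation: [[-0.344, 0.939, -0.003], [0.939, 0.344, 0.002], [0.003, -0.002, -1.0]]
ft_force: [0.5, 0.2, -5.1]
grip_width: 0.29
grip_force: 55.0
```

```bash
python3 - <<'E'
from h import *
s=manip.get_state(); T=np.array(s["position"]); R=np.array(s["orientation"]); print(s["time"],np.round(T,4),np.round(R,3).tolist())
p=manip.snapshot("wrist"); cv2.imwrite("pics/w4.png",p["pixels"]); np.savez("w4.npz",**p)
S=[manip.snapshot("wrist") for _ in range(4)]
m=mask(p,RED,(370,100)); mid=np.array([.479,-.0245,0]); 
W=np.nanmean([cloud(q) for q in S],0)[m]; y=(W-mid)[:,:2]@np.array([-.344,.939]); x=(W-mid)[:,:2]@np.array([.939,.344])
for i in range(8):
    k=(abs(y-(.0875-.025*i))<.009); print(i+1,k.sum(),np.round(1e3*np.median(W[k,2]),2) if k.sum() else None)
print("y range",y.min(),y.max(),"x",np.percentile(x,[1,99]))
b=mask(p,BLUE,(320,200)); v,u=np.nonzero(b); L=(cast(p,u,v,T[2]+.0187+.013)-T)@R; print("bar",rect(L))
E
```

```text
28.625 [ 0.4902 -0.166   0.3263] [[-0.344, 0.939, -0.003], [0.939, 0.344, 0.002], [0.003, -0.002, -1.0]]
1 0 None
2 24 57.76
3 356 58.19
4 345 58.68
5 335 59.12
6 318 59.62
7 148 60.09
8 90 60.49
y range -0.10173401222667702 0.05458975381675785 x [-0.01058542  0.0136137 ]
bar (array([34.7, -0.1]), array([25.6, 70.7]), 89.97)
```

View pics/w4.png

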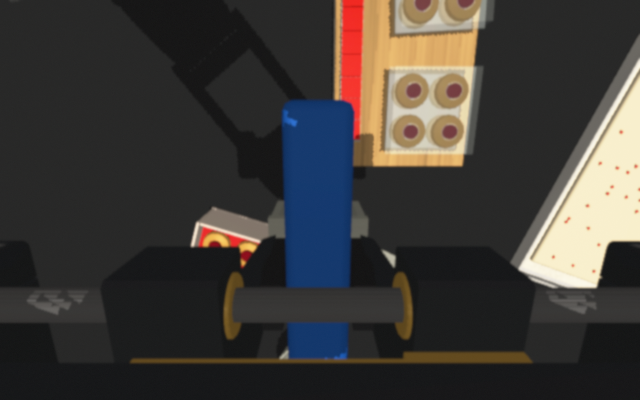

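The wrist view shows the trim at u≈340–362, rows 0–138, as one continuous strip with no visible steps. I'll compare it with the earlier picture, using the deck as the height reference.

```bash
python3 - <<'E'
from h import *
mid=np.array([.479,-.0245,0])
for f,near in (("w3.npz",(335,50)),("w4.npz",(350,70))):
    p=np.load(f); m=mask(p,RED,near); C=cloud(p); d=C-mid; Y=d[...,:2]@np.array([-.344,.939]); X=d[...,:2]@np.array([.939,.344])
    dk=(X>.022)&(X<.030)&(abs(C[...,2]-.045)<.008)
    for i in range(8):
        k=abs(Y-(.0875-.025*i))<.010; a=C[m&k,2]; b=C[dk&k,2]
        if len(a)>15 and len(b)>5: print(f,i+1,len(a),len(b),"trim",np.round(1e3*np.median(a),2),"deck",np.round(1e3*np.median(b),2),"diff",np.round(1e3*(np.median(a)-np.median(b)),2))
E
```

```text
w3.npz 2 432 179 trim 61.21 deck 45.4 diff 15.81
w3.npz 3 595 185 trim 60.7 deck 45.49 diff 15.21
w3.npz 4 557 181 trim 62.63 deck 45.46 diff 17.17
w3.npz 5 440 166 trim 61.81 deck 45.53 diff 16.28
w4.npz 2 49 41 trim 57.82 deck 45.62 diff 12.2
w4.npz 3 406 128 trim 58.07 deck 45.59 diff 12.48
w4.npz 4 396 119 trim 58.71 deck 45.53 diff 13.18
w4.npz 5 370 115 trim 59.13 deck 45.6 diff 13.53
w4.npz 6 354 107 trim 59.78 deck 45.49 diff 14.29
w4.npz 7 156 106 trim 60.15 deck 45.52 diff 14.63
w4.npz 8 101 105 trim 60.7 deck 45.59 diff 15.11
```

Request:
carry_out:
  series:
    - {"delta_pos":[20,7,0],"turn":[0,0,0],"gripper":255}
    - {"delta_pos":[40,15,0],"turn":[0,0,0],"gripper":255}
    - {"delta_pos":[30,11,0],"turn":[0,0,0],"gripper":255}
    - {"delta_pos":[10,3,0],"turn":[0,0,0],"gripper":255}
    - {"delta_pos":[0,0,0],"turn":[0,0,0],"gripper":255}

```text
time: 29.5
position: [0.4902, -0.06, 0.3286]
orientation: [[-0.345, 0.939, 0.0], [0.939, 0.345, -0.0], [-0.0, 0.0, -1.0]]
ft_force: [0.2, 0.1, -5.2]
grip_width: 0.288
grip_force: 55.0
```

```bash
python3 - <<'E'
from h import *
mid=np.array([.479,-.0245,0]); s=manip.get_state(); print(s["time"],np.round(s["position"],4))
p=manip.snapshot("wrist"); np.savez("w5.npz",**p); C=cloud(p); d=C-mid; Y=d[...,:2]@np.array([-.344,.939]); X=d[...,:2]@np.array([.939,.344])
hsv=cv2.cvtColor(p["pixels"],cv2.COLOR_BGR2HSV); m=sum(cv2.inRange(hsv,np.array(a),np.array(b)) for a,b in RED)>0
m&=(abs(X)<.016)&(abs(C[...,2]-.06)<.01)
for i in range(8):
    k=abs(Y-(.0875-.025*i))<.010; a=C[m&k,2]
    if len(a)>15: print(i+1,len(a),np.round(1e3*np.median(a),2))
E
```

```text
29.5 [ 0.4902 -0.06    0.3286]
1 367 57.21
2 347 57.61
3 39 58.09
```

Section 1 also lies on the line, so all eight sections are home. Next I carry the roller back.

Request:
carry_out:
  series:
    - {"delta_pos":[20,7.4,0],"turn":[0,0,0],"gripper":255}
    - {"delta_pos":[40,14.7,0],"turn":[0,0,0],"gripper":255}
    - {"delta_pos":[50,18.4,0],"turn":[0,0,0],"gripper":255}
    - {"delta_pos":[50,18.4,0],"turn":[0,0,0],"gripper":255}
    - {"delta_pos":[50,18.4,0],"turn":[0,0,0],"gripper":255}
    - {"delta_pos":[50,18.4,0],"turn":[0,0,0],"gripper":255}
    - {"delta_pos":[50,18.4,0],"turn":[0,0,0],"gripper":255}
    - {"delta_pos":[40,14.7,0],"turn":[0,0,0],"gripper":255}
    - {"delta_pos":[19.7,7.5,0],"turn":[0,0,0],"gripper":255}
    - {"delta_pos":[0,0,0],"turn":[0,0,-5],"gripper":255}
    - {"delta_pos":[0,0,0],"turn":[0,0,-9],"gripper":255}
    - {"delta_pos":[0,0,0],"turn":[0,0,-9],"gripper":255}
    - {"delta_pos":[0,0,0],"turn":[0,0,-9],"gripper":255}
    - {"delta_pos":[0,0,0],"turn":[0,0,-9],"gripper":255}
    - {"delta_pos":[0,0,0],"turn":[0,0,-6],"gripper":255}
    - {"delta_pos":[0,0,0],"turn":[0,0,-2.6],"gripper":255}
    - {"delta_pos":[0,0,0],"turn":[0,0,0],"gripper":255}
    - {"delta_pos":[0,0,0],"turn":[0,0,0],"gripper":255}

```text
time: 31.8
position: [0.4917, 0.3325, 0.3284]
orientation: [[-0.937, 0.349, -0.0], [0.349, 0.937, -0.0], [-0.0, -0.0, -1.0]]
ft_force: [-0.7, 0.4, -4.9]
grip_width: 0.285
grip_force: 55.0
```

Request:
carry_out:
  series:
    - {"delta_pos":[1.4,0.9,25],"turn":[0,0,0],"gripper":255}
    - {"delta_pos":[0,0,50],"turn":[0,0,0],"gripper":255}
    - {"delta_pos":[0,0,50],"turn":[0,0,0],"gripper":255}
    - {"delta_pos":[0,0,45],"turn":[0,0,0],"gripper":255}
    - {"delta_pos":[0,0,25],"turn":[0,0,0],"gripper":255}
    - {"delta_pos":[0,0,10],"turn":[0,0,0],"gripper":255}
    - {"delta_pos":[0,0,0],"turn":[0,0,0],"gripper":255}
    - {"delta_pos":[0,0,0],"turn":[0,0,0],"gripper":255}

```text
time: 32.8
position: [0.4914, 0.335, 0.1252]
orientation: [[-0.938, 0.347, 0.003], [0.347, 0.938, 0.001], [-0.002, 0.002, -1.0]]
ft_force: [-0.3, -0.4, -3.8]
grip_width: 0.292
grip_force: 55.0
```

Request:
carry_out:
  series:
    - {"delta_pos":[0,-0.5,10],"turn":[0,0,0],"gripper":255}
    - {"delta_pos":[0,0,10],"turn":[0,0,0],"gripper":255}
    - {"delta_pos":[0,0,8],"turn":[0,0,0],"gripper":255}
    - {"delta_pos":[0,0,6],"turn":[0,0,0],"gripper":255}
    - {"delta_pos":[0,0,0],"turn":[0,0,0],"gripper":255}
    - {"delta_pos":[0,0,0],"turn":[0,0,0],"gripper":255}

```text
time: 33.55
position: [0.4903, 0.3342, 0.0897]
orientation: [[-0.938, 0.347, 0.0], [0.347, 0.938, 0.0], [-0.0, 0.0, -1.0]]
ft_force: [-0.3, -0.1, -4.7]
grip_width: 0.287
grip_force: 55.0
```

Request:
carry_out:
  series:
    - {"delta_pos":[0,0,4],"turn":[0,0,0],"gripper":255}
    - {"delta_pos":[0,0,3],"turn":[0,0,0],"gripper":255}
    - {"delta_pos":[0,0,1.5],"turn":[0,0,0],"gripper":255}
    - {"delta_pos":[0,0,0],"turn":[0,0,0],"gripper":255}

```text
time: 34.05
position: [0.4902, 0.3341, 0.0827]
orientation: [[-0.938, 0.347, 0.0], [0.347, 0.938, -0.0], [-0.0, -0.0, -1.0]]
ft_force: [-6.8, -2.7, 8.2]
grip_width: 0.287
grip_force: 55.0
```

Request:
carry_out:
  series:
    - {"delta_pos":[0,0,-1],"turn":[0,0,0],"gripper":255}
    - {"delta_pos":[0,0,0],"turn":[0,0,0],"gripper":0}
    - {"delta_pos":[0,0,0],"turn":[0,0,0],"gripper":0}
    - {"delta_pos":[0,0,0],"turn":[0,0,0],"gripper":0}
    - {"delta_pos":[0,0,0],"turn":[0,0,0],"gripper":0}
    - {"delta_pos":[0,0,0],"turn":[0,0,0],"gripper":0}
    - {"delta_pos":[0,0,0],"turn":[0,0,0],"gripper":0}
    - {"delta_pos":[0,0,0],"turn":[0,0,0],"gripper":0}
    - {"delta_pos":[0,0,0],"turn":[0,0,0],"gripper":0}
    - {"delta_pos":[0,0,-10],"turn":[0,0,0],"gripper":0}
    - {"delta_pos":[0,0,-30],"turn":[0,0,0],"gripper":0}
    - {"delta_pos":[0,0,-50],"turn":[0,0,0],"gripper":0}
    - {"delta_pos":[0,0,-50],"turn":[0,0,0],"gripper":0}
    - {"delta_pos":[0,0,-50],"turn":[0,0,0],"gripper":0}
    - {"delta_pos":[0,0,-26],"turn":[0,0,0],"gripper":0}
    - {"delta_pos":[0,0,0],"turn":[0,0,0],"gripper":0}
    - {"delta_pos":[0,0,0],"turn":[0,0,0],"gripper":0}

```text
time: 36.17
position: [0.4895, 0.3338, 0.2966]
orientation: [[-0.938, 0.347, -0.002], [0.347, 0.938, -0.001], [0.001, -0.001, -1.0]]
ft_force: [-0.3, -0.1, 0.7]
grip_width: 0.999
grip_force: 0.0
```

```bash
python3 - <<'E'
from h import *
s=manip.get_state(); print(s["time"],np.round(s["position"],4),s["grip_width"])
p=manip.snapshot("wrist"); cv2.imwrite("pics/w6.png",p["pixels"])
m=mask(p,BLUE,(330,200)); v,u=np.nonzero(m); C=cloud(p); W=C[m]; t=W[(W[:,2]>.105)&(W[:,2]<.125)]
print(rect(cast(p,u,v,.113)),rect(t),np.round(np.percentile(t[:,2],[5,50,95]),4))
E
```

```text
36.175 [0.4895 0.3338 0.2966] 0.9987314736815416
(array([489.4, 333. ]), array([ 26.1, 137.6]), 69.71) (array([490.3, 333.8]), array([ 25.1, 138.8]), 69.18) [0.1116 0.1133 0.1146]
```

View pics/w6.png

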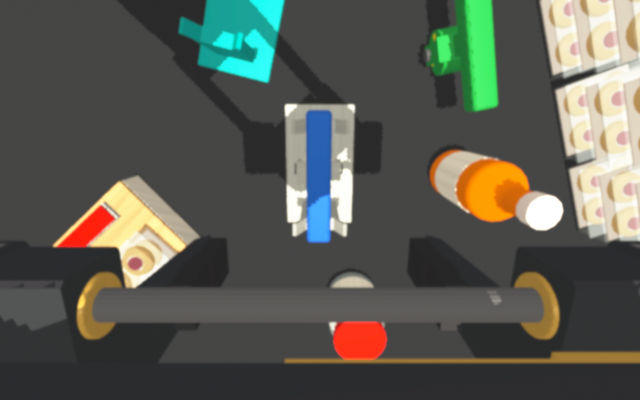

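The picture shows the roller seated in the cradle, with the bar from (318,110) to (318,242). Its measured pose is within 1 mm of the start, and everything around it is where it was.

```bash
python3 -c "
from bench import manip; print(manip.job_done())"
```

```text
the job is handed in; nothing more can be done
None
```

I rolled all eight trim sections home with the wheel (about 27 N at most in the readings), hung the roller back within about 1 mm of its starting spot, and handed the job in at about 36 s; it returned no verdict.

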